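# Open the extraction damper and uncover the wash pot

## Robot

A 6-joint arm with a two-finger parallel gripper is mounted at the origin on the work surface. World frame = base frame: x ahead of the robot, y to its left, z up, the work surface at z = 0. Lengths are in m, angles in rad, forces in N, time in s.
With the tool pointing down it reaches from about 0.3 to 0.775 m from the base axis. Payload 14.6 kg.
Tool frame: the origin (TCP) lies between the finger pads, 19 mm behind the fingertips; this is the grasp point; z points along the fingers, y is the line along which they close (so a half turn about z gives the same grasp; the last joint's range is limited). The gripper opens to 94 mm and grips with 3 to 60 N. Pads are 16 mm wide; open, the fingers measure 119 mm over their backs; the gripper's body (75 mm by 177 mm) begins 78 mm behind the grasp point.
Start: joints at [-1.408, 0.3, 1.521, -0, 1.321, -0.067], TCP at [0.125, -0.536, 0.224] pointing down, gripper open.
Joint ranges: [-3.03, 3.03], [-0.79, 2.21], [0.23, 2.52], [-1.04, 4.18], [0, 3.07], [-2.55, 2.55]. Speed limits (rad/s): [2.22, 2.22, 2.57, 3.14, 3.14, 3.14].

## Interface

Orientations are given as [roll, pitch, yaw] about the fixed x, y, z axes, in that order (R = Rz(yaw) Ry(pitch) Rx(roll)).
In Python, from station import ctrl, camera, ticket gives the robot as it stands. The module is installed in compiled form; this text tells all that it offers.
- The arm moves only by the shell command python3 -m inch 'ROWS' [FORCE]. ROWS is text: rows parted by semicolons, each of 7 numbers parted by spaces: the opening, from -1 (shut) to 1 (fully open), then the shift along the tool's x, y, z in units of 0.03 m (1.0 is 0.03 m), then the turn, a rotation vector about the tool's x, y, z in units of 10 degrees (1.0 is 10 degrees). In form: grip dx dy dz rx ry rz; .... A call has 1 to 10 rows; each row shifts and turns the commanded pose from where the row before left it, along the tool's axes as they then stand; what a row does not reach is not made up. A row lasts 1/8 s, in which the tool goes at most 62.5 mm and 10.7 degrees, less where a joint would pass 70% of its speed; a pose out of reach is approached as far as the arm can. A call with a number of a shift or a turn outside -1 to 1 is refused whole. A call with a gripper value outside its range is refused whole. The fingers move at their own pace and stop on an object; FORCE is the grip in N (left out, the last holds). Time passes only in rows, so rows that do not move let the fingers close. It gives the time, the measured TCP pose, the force, the opening and the grip force at its end, in the units of the state.
- ctrl.get_obs(): the state, without advancing time (a new reading comes with each control period).
- camera(name): name is "side" or "top"; returns a dict with "img" (420x560x3 uint8, blue, green, red), "range_z" (420x560 float32, m along the optical axis (not along the pixel's ray), 0 where there is no reading), "intrinsics" (3x3 intrinsics, pixels), "k1" (the pictures are not rectified: a ray, as slopes to the right and down, at radius r is drawn at 1 + k1 r^2 times it, then the intrinsics apply), "view" (4x4, takes a point from world to camera coordinates). Camera axes: x right, y down, z forward; pixel columns grow to the right and rows downward; lengths in m; the calibration is good to about 2 mm. A picture is of the moment at which its call begins.
- ticket.hand_in(): hands the job in; it is judged then, once.
The state is a dict: "time_s": time; "qpos": joint angles; "joint_vel": joint speeds; "tau": joint torques, N m; "ee_pos": TCP position; "eef_rot": TCP orientation; "force": force on the tool from outside, world axes, zero at the start; "moment": the same for the moment, N m; "grip_width": finger opening in m; "grip_force": force on a finger pad.
Only numpy, scipy, OpenCV 4.12 (cv2) and the standard library are available. Lean on these libraries where they do the work, as an engineer would, in place of code of your own. Each camera call takes 0.05 s, during which the arm holds its last target. There are 200 camera calls.

## Task

Before the board-washing pot is opened its fume extraction must be set: with the lid still on the pot, swing the red-handled damper lever until it lines up with the green set-point pointer, without shifting the pointer. Then lift the lid off the pot and lay it knob up, wholly on the blue mat, lowering it all the way down before letting go. Leave the other things on the bench where they are.

Things in the scene. Friction and masses are not known exactly. Their poses are not given: they have to be found in the camera images.
- damper_lever (a joint): angle (rad) of the damper's hand lever about the normal of the console's sloping face. 0 = lever points straight down the slope, to the console's front; positive swings the handle to the console's -y side (robot's right), negative to +y. Stops at -0.75 and 0.75; light friction (2.5 N at the handle); stays where it is left.
- lever_grip (a point): middle of the lever's red handle, a round post 24 mm in diameter standing square to the sloping face, 110 mm from the pivot, reaching 28 mm above and 28 mm below this point (black lever arm beneath). 52 mm off the face. z points out along the post (26 deg from vertical, leaning to the console's front), x towards the pivot. Turns with the lever.
- lever_pivot (a point): pivot of lever and pointer, on the sloping face. Its frame is the console's, upright: z up, x to the console's back, y to its left. The face falls towards the front (-x) at 26 degrees to the horizontal; in this frame its outward normal is (-0.438, 0, 0.899) and up the slope is (0.899, 0, 0.438).
- setpoint (a joint): angle (rad) of the green set-point pointer, same pivot, zero and sense as the lever. The lever lines up with it when both joint values are equal. It is stiff and must not be moved.
- setpoint_tip (a point): top of the green block at the end of the thin green set-point pointer that lies flat on the face under the lever; 148 mm from the pivot, so beyond the lever's handle; at most 11 mm off the face. Its x axis points to the pivot. Turns with the pointer.
- console: grey sloping-faced extraction damper console, fixed, 260 wide (y), about 270 deep, face 0.24 m high at the back; origin in its underside, z up, its low front at -x. The face plate is 270 x 260, lower edge at x -0.124, height 0.12 m.
- lamp_bar (a point): centre of a fixed lamp bar, 30 (x) x 260 (y) x 22 (z) mm, which crosses above the lever handle, about 0.19 m higher: a tool pointing straight down over the handle strikes it; come in along the handle, tilted.
- pot_lid: loose aluminium lid of the wash pot, 0.18-0.35 kg: plate 144 mm dia with a 106 dia x 8 mm locating boss underneath and a black knob on top. Origin at the centre of the boss's underside, z up; plate underside at 8 mm, top at 14-20 mm, overall height 60 mm. On the pot the boss hangs 8 mm into the mouth.
- lid_knob (a point): middle of the lid's black knob, 36 mm in diameter and 28 mm tall, 46 mm above the lid's origin; grip it here.
- wash_pot: fixed steel wash pot, 132 dia, on a blue 160 x 160 x 35 mm base; origin in the underside, rim at height 120 mm. Boards stand inside.
- pot_mouth (a point): centre of the pot's mouth, at rim height; opening 124 mm.
- lid_mat: blue square mat, 200 x 200 x 6 mm, fixed, origin in its underside (top at 6 mm), where the lid goes.
- flux_bottle: amber flux bottle with a white cap, 52 dia x 110 mm. Bystander; origin in its underside.
- solder_reel: reel of solder standing on its flange, 68 dia x 52 mm. Bystander; origin in its underside.
- circuit_board: loose green circuit board, 100 x 75, 16 high over its parts, all in mm. Bystander; origin in its underside.
- screwdriver: screwdriver lying flat along its x with the tip at +x, origin under its middle, length 170 mm. Bystander.
- brass_tin: open brass tin of the tip cleaner, 72 dia x 35 mm. Bystander; origin in its underside.
Not all that is in view belongs to the job. What is shaped like the pot_lid but pink is not meant.

How it is judged:
By the outcome, as a careful person would: the job done as asked, in the order asked, and still so for the second after the job is handed in, with the robot touching nothing.
It also fails if it takes over 61 s, if anything falls off the work surface, if the arm or the gripper's body presses on something with over 40 N, if the wrist force passes 120 N, or if a joint passes its speed limit or range.

## Working session

There is one attempt and no reset: what is moved stays moved. The work goes in short steps, Python scripts to look and compute and a shell command to move; the robot and the scene stay as the last step left them, time stands still between calls to the robot, and variables do not carry over. Pictures are saved under pics/ and viewed, at most 10 in all, crops included, and the job is handed in when it is done.

```bash
mkdir -p pics
cat > h.py <<'E'
import numpy as np, cv2
from station import ctrl, camera, ticket
from scipy.spatial.transform import Rotation as R
def cloud(c):
    K=c["intrinsics"];h,w=c["range_z"].shape
    u,v=np.meshgrid(np.arange(w),np.arange(h))
    xd=(u-K[0,2])/K[0,0];yd=(v-K[1,2])/K[1,1];x,y=xd.copy(),yd.copy()
    for _ in range(20):
        f=1+c["k1"]*(x*x+y*y);x,y=xd/f,yd/f
    z=c["range_z"];P=np.stack([x*z,y*z,z,np.ones_like(z)],-1)
    return (P@np.linalg.inv(c["view"]).T)[...,:3]
E
python3 - <<'E'
from h import *
import pickle
for n in("top","side"):
    c=camera(n);cv2.imwrite(f"pics/{n}0.png",c["img"]);pickle.dump(c,open(n+"0.pkl","wb"))
    print(n,np.linalg.inv(c["view"]).round(3).tolist(),c["intrinsics"][0,0],c["k1"])
print(ctrl.get_obs())
E
```

```text
top [[0.014, -0.976, 0.218, 0.278], [-1.0, -0.015, -0.002, 0.046], [0.005, -0.218, -0.976, 1.191], [0.0, 0.0, 0.0, 1.0]] 398.39455779470654 -0.0824834265578028
side [[0.396, 0.763, -0.51, 1.336], [0.918, -0.32, 0.233, -0.344], [0.015, -0.561, -0.828, 1.592], [0.0, 0.0, 0.0, 1.0]] 511.5282197073715 -0.010020886961392868
{'time_s': 0.1, 'qpos': array([-1.40760401e+00,  3.00403993e-01,  1.52149398e+00,  2.04636425e-05,
        1.32069190e+00, -6.66198910e-02]), 'joint_vel': array([ 9.17878889e-04, -6.64922692e-05, -3.08678914e-03,  4.03629150e-04,
        1.27608660e-03, -2.88436065e-04]), 'tau': array([ 1.38827159e-03, -5.32641864e+01, -3.53285336e+01,  7.09580909e-02,
        2.34950980e-02, -5.44933255e-05]), 'ee_pos': array([ 0.12524518, -0.53534011,  0.22375997]), 'eef_rot': array([-3.14059896e+00, -8.61635372e-05,  2.29807088e-01]), 'force': array([ 0.24626127, -0.18417574,  0.12695937]), 'moment': array([-0.01347748, -0.04092656,  0.02181417]), 'grip_force': 0.0, 'grip_width': 0.09393892508185675}
```

View pics/top0.png

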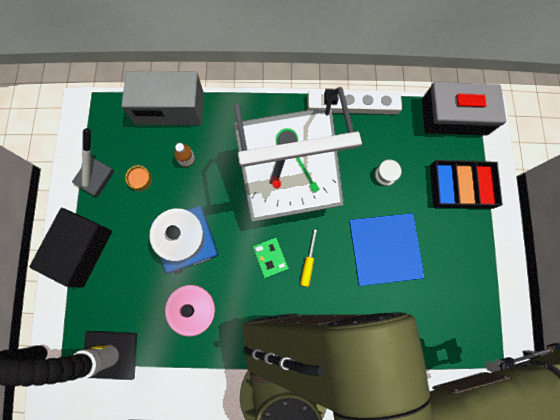

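View pics/side0.png

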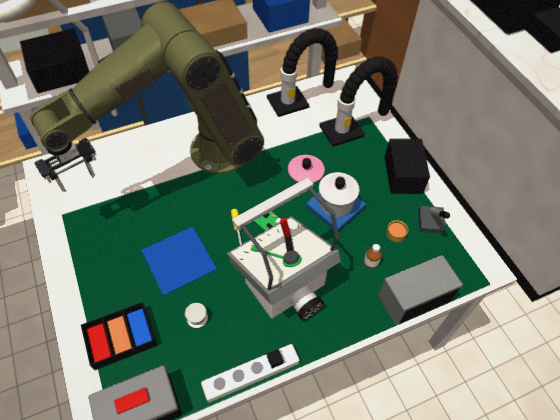

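Top picture: lever handle red at about (277,184), pivot near (287,137), green tip near (315,188), lid knob (173,233), mat centre (387,250), pink decoy (190,310). I'll enlarge and measure.

Run:
```python
from h import *
import pickle
t=pickle.load(open("top0.pkl","rb"));s=pickle.load(open("side0.pkl","rb"))
a=cv2.resize(t["img"][95:225,225:365],None,fx=4,fy=4,interpolation=cv2.INTER_CUBIC)
b=cv2.resize(s["img"][175:305,220:360],None,fx=4,fy=4,interpolation=cv2.INTER_CUBIC)
cv2.imwrite("pics/ta.png",a);cv2.imwrite("pics/sb.png",b)
for n,c in(("top",t),("side",s)):
    P=cloud(c);I=cv2.cvtColor(c["img"],cv2.COLOR_BGR2HSV);h,sa,v=I[...,0].astype(int),I[...,1],I[...,2]
    Z=P[...,2]
    def rep(k,m):
        p=P[m&(c["range_z"]>0)]
        if len(p):print(n,k,len(p),"med",np.median(p,0).round(4),"min",p.min(0).round(3),"max",p.max(0).round(3))
    inb=lambda x0,x1,y0,y1:(P[...,0]>x0)&(P[...,0]<x1)&(P[...,1]>y0)&(P[...,1]<y1)
    rep("red",((h<6)|(h>174))&(sa>150)&(v>90)&inb(.3,.8,-.2,.2)&(Z>.1))
    g=(h>55)&(h<80)&(sa>120)&(v>110)&inb(.3,.9,-.25,.25)&(Z>.1)
    rep("green",g)
    blue=(h>100)&(h<125)&(sa>130)&(v>80)
    m=blue&inb(.1,.8,-.6,-.1)&(abs(Z-.006)<.008)
    rep("mat",m)
    q=P[m][:,:2].astype(np.float32);print(cv2.minAreaRect(q))
    k=inb(.25,.65,.2,.5)&(Z>.12)
    rep("lidall",k)
    kk=k&(Z>.163);rep("knob",kk)
    pl=k&(abs(Z-.1285)<.008);print("plate",cv2.minEnclosingCircle(P[pl][:,:2].astype(np.float32)))
    if kk.any():print("knobc",cv2.minEnclosingCircle(P[kk][:,:2].astype(np.float32)))
```

```text
top red 77 med [0.5541 0.0326 0.2399] min [0.543 0.022 0.196] max [0.584 0.042 0.248]
top green 205 med [ 0.6146 -0.0395  0.1818] min [ 0.555 -0.082  0.155] max [0.704 0.033 0.243]
top mat 4320 med [ 0.419  -0.3042  0.0071] min [ 0.312 -0.525 -0.002] max [ 0.688 -0.196  0.014]
((0.4711429178714752, -0.38588085770606995), (0.2607288956642151, 0.4507252275943756), 32.21579360961914)
top lidall 2203 med [0.4344 0.2969 0.1301] min [0.367 0.229 0.12 ] max [0.508 0.373 0.179]
top knob 159 med [0.4368 0.2995 0.1735] min [0.42  0.283 0.163] max [0.455 0.319 0.179]
plate ((0.43762341141700745, 0.3010978400707245), 0.07300115376710892)
knobc ((0.4380943775177002, 0.30116257071495056), 0.018391475081443787)
side red 112 med [0.5673 0.0297 0.2225] min [0.485 0.018 0.127] max [0.586 0.072 0.249]
side green 124 med [ 0.676  -0.0211  0.2147] min [ 0.49  -0.119  0.118] max [0.706 0.031 0.409]
side mat 2828 med [ 0.4259 -0.3112  0.0062] min [ 0.311 -0.525 -0.002] max [ 0.66  -0.197  0.014]
((0.4551481306552887, -0.3871830105781555), (0.2515079975128174, 0.42601677775382996), 25.55702781677246)
side lidall 1013 med [0.4446 0.2909 0.1293] min [0.363 0.226 0.12 ] max [0.509 0.369 0.181]
side knob 77 med [0.4394 0.2946 0.1712] min [0.416 0.276 0.164] max [0.458 0.316 0.181]
plate ((0.4368637800216675, 0.29728761315345764), 0.07526788115501404)
knobc ((0.4372568428516388, 0.2975198030471802), 0.022173138335347176)
```

View pics/ta.png

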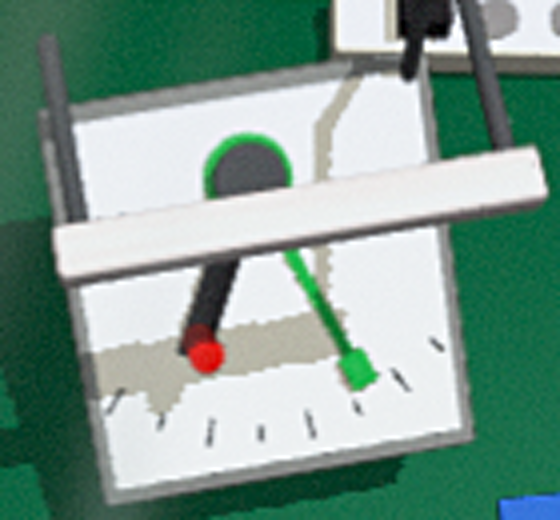

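View pics/sb.png

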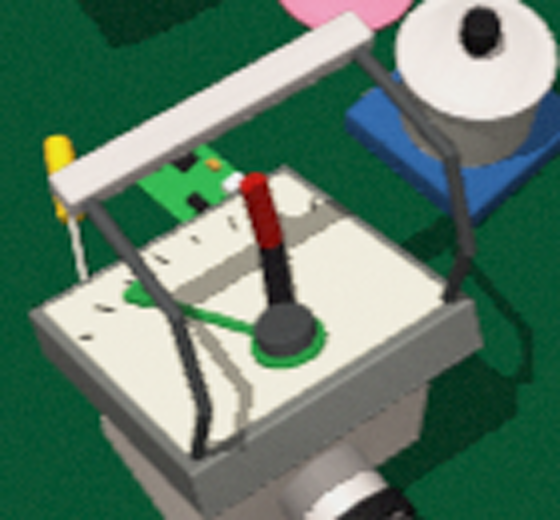

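Top crop: red post top (207,356), green block (357,369), hub (248,172), so the lever sits on the +y side and the pointer on −y. The lamp bar crosses between handle and hub. Side crop: the same layout seen from behind, hub at (285,328). Now the face plane, pivot and angles.

```bash
cat > g.py <<'E'
from h import *
import pickle
from scipy.optimize import least_squares
def masks(c,P):
    I=cv2.cvtColor(c["img"],cv2.COLOR_BGR2HSV);return I[...,0].astype(int),I[...,1],I[...,2]
E
python3 - <<'E'
from g import *
A=[];
for n in("top","side"):
    c=pickle.load(open(n+"0.pkl","rb"));P=cloud(c);h,s,v=masks(c,P)
    m=(P[...,0]>.48)&(P[...,0]<.8)&(P[...,1]>-.15)&(P[...,1]<.18)&(P[...,2]>.1)&(P[...,2]<.27)
    w=m&(s<60)&(v>140)
    p=P[w]
    for _ in range(8):
        o=p.mean(0);nn=np.linalg.svd(p-o,full_matrices=False)[2][2];nn*=np.sign(nn[2])
        d=(p-o)@nn;k=abs(d)<max(.003,1.5*d.std())
        if k.all():break
        p=p[k]
    yaw=np.arctan2(-nn[1],-nn[0])
    print(n,len(p),nn.round(4),"slope",np.degrees(np.arccos(nn[2])),"yaw",np.degrees(yaw),"c",o.round(4))
    # outline of everything on the face plane
    f=m&(abs((P-o)@nn)<.008);q=P[f]
    up=np.array([np.cos(yaw)*.899,np.sin(yaw)*.899,.438]);lf=np.array([-np.sin(yaw),np.cos(yaw),0])
    uv=np.stack([(q-o)@up,(q-o)@lf],1).astype(np.float32)
    r=cv2.minAreaRect(uv);print("rect",r,"centre",(o+r[0][0]*up+r[0][1]*lf).round(4))
    g=m&(h>50)&(h<80)&(s>150)&(v>100)&(abs((P-o)@nn)<.02)
    q=P[g];print("green z off",np.percentile((q-o)@nn,[5,50,95]).round(4))
    uvg=np.stack([(q-o)@up,(q-o)@lf],1);i=uvg[:,0]<uvg[:,0].min()+.016
    print("tip",q[i].mean(0).round(4),i.sum())
    dk=m&(v<90)&(s<60);q=P[dk];hh=(q-o)@nn
    px=[(287,138)] if n=="top" else [(291,257)]
    for (x,y) in px:
        pt=P[y-2:y+3,x-2:x+3].reshape(-1,3).mean(0);print("hub",pt.round(4),"off",((pt-o)@nn).round(4))
    r=m&((h<6)|(h>174))&(s>150)&(v>90);q=P[r];hh=(q-o)@nn;q=q[hh>.03];hh=(q-o)@nn
    print("red off",hh.min().round(3),hh.max().round(3)); 
    tp=q[hh>hh.max()-.006];print("redtop",tp.mean(0).round(4))
    lb=(P[...,2]>.3)&(P[...,2]<.45)&(P[...,0]>.45)&(P[...,0]<.8)&(abs(P[...,1])<.25)&(v>120)
    q=P[lb];
    if len(q):
        print("lamp",len(q),cv2.minAreaRect(q[:,:2].astype(np.float32)),np.percentile(q[:,2],[5,50,95]).round(3))
    ma=(h>100)&(h<125)&(s>130)&(v>80)&(abs(P[...,2]-.006)<.008)&(P[...,0]<.55)&(P[...,0]>.28)&(P[...,1]<-.15)&(P[...,1]>-.45)
    lab=cv2.connectedComponentsWithStats(ma.astype(np.uint8));j=1+lab[2][1:,4].argmax()
    print("mat",cv2.minAreaRect(P[lab[1]==j][:,:2].astype(np.float32)))
E
```

```text
top 5684 [-0.4291 -0.086   0.8991] slope 25.95477979534177 yaw 11.327903798334926 c [ 0.6132 -0.0095  0.1789]
rect ((0.007449910044670105, 0.0027352720499038696), (0.2608080208301544, 0.2710462808609009), 89.81143951416016) centre [ 0.6192 -0.0055  0.1821]
green z off [0.0013 0.0059 0.012 ]
tip [ 0.563  -0.0724  0.1597] 36
hub [0.6748 0.0053 0.2341] off 0.0219
red off 0.037 0.082
redtop [0.5512 0.0326 0.2408]
lamp 1755 ((0.6375425457954407, -0.0018463581800460815), (0.14781850576400757, 0.2593463659286499), 11.697379112243652) [0.409 0.413 0.416]
mat ((0.42132991552352905, -0.30678510665893555), (0.2001449316740036, 0.2038523554801941), 7.04600191116333)
side 2382 [-0.4291 -0.0855  0.8992] slope 25.947540806672112 yaw 11.271190524881424 c [ 0.6261 -0.009   0.1861]
rect ((-0.008546307682991028, 0.0011685043573379517), (0.2631356716156006, 0.28083378076553345), 89.91808319091797) centre [ 0.6184 -0.0093  0.1823]
green z off [0.0009 0.0049 0.0102]
tip [ 0.5615 -0.0787  0.1569] 12
hub [6.788e-01 5.000e-04 2.362e-01] off 0.0217
red off 0.03 0.082
redtop [0.5514 0.0286 0.2407]
lamp 917 ((0.6407695412635803, -0.0013686418533325195), (0.1674962341785431, 0.26086413860321045), 14.66413402557373) [0.403 0.412 0.416]
mat ((0.41957545280456543, -0.3072257339954376), (0.20546028017997742, 0.20249785482883453), 7.129594326019287)
```

```bash
cat >> g.py <<'E'
N=np.array([-.4385*np.cos(.1972),-.4385*np.sin(.1972),.8988]);UP=np.array([np.cos(.1972)*.8988,np.sin(.1972)*.8988,.4385]);LF=np.array([-np.sin(.1972),np.cos(.1972),0])
def ray(c,u,v):
    K=c["intrinsics"];x=xd=(u-K[0,2])/K[0,0];y=yd=(v-K[1,2])/K[1,1]
    for _ in range(20):
        f=1+c["k1"]*(x*x+y*y);x,y=xd/f,yd/f
    M=np.linalg.inv(c["view"]);return M[:3,3],M[:3,:3]@np.array([x,y,1])
def hit(c,u,v,o,off):
    p,d=ray(c,u,v);return p+d*((o-p)@N+off)/(d@N)
E
python3 - <<'E'
from g import *
px={"top":dict(hub=(248,172),tip=(357,369),red=(207,355)),"side":dict(hub=(285,322),tip=(137,293),red=(254,183))}
off={"top":(225,95),"side":(220,175)};cen={"top":[.6192,-.0055,.1821],"side":[.6184,-.0093,.1823]}
for n in px:
    c=pickle.load(open(n+"0.pkl","rb"));o=np.array(cen[n])
    q={k:hit(c,off[n][0]+(a+.5)/4-.5,off[n][1]+(b+.5)/4-.5,o,dict(hub=.0218,tip=.011,red=.08)[k]) for k,(a,b) in px[n].items()}
    e={k:np.array([(p-o)@UP,(p-o)@LF]) for k,p in q.items()}
    for k in("hub","tip","red"):print(n,k,q[k].round(4),"face up/left",e[k].round(4))
    for k in("tip","red"):
        d=e[k]-e["hub"];d0=e[k]-[e["hub"][0],0];print(k,"len",np.hypot(*d).round(4),"ang",np.arctan2(-d[1],-d[0]).round(3),"centred",np.hypot(*d0).round(4),np.arctan2(-d0[1],-d0[0]).round(3))
E
```

```text
top hub [0.6757 0.0063 0.2345] face up/left [0.0748 0.0005]
top tip [ 0.5656 -0.0705  0.1625] face up/left [-0.0672 -0.0532]
top red [0.5509 0.0315 0.242 ] face up/left [-0.0274  0.0496]
tip len 0.1519 ang 0.362 centred 0.1517 0.358
red len 0.1134 ang -0.448 centred 0.1137 -0.452
side hub [0.6712 0.0035 0.2331] face up/left [0.0711 0.0022]
side tip [ 0.5671 -0.0771  0.1635] face up/left [-0.0654 -0.0564]
side red [0.5544 0.0287 0.2443] face up/left [-0.0225  0.0498]
tip len 0.1486 ang 0.406 centred 0.1477 0.392
red len 0.105 ang -0.471 centred 0.106 -0.489
```

Setpoint is about 0.37–0.39 and the lever about −0.46. Planning the approach along the post, with x=up-slope, y=−left, z=into the face.

```bash
cat >> g.py <<'E'
PIV=np.array([.6835,.0065,.2145])
def face(a,off,r=.11): return PIV+off*N-r*np.cos(a)*UP-r*np.sin(a)*LF
RT=np.stack([UP,-LF,-N],1)
def go(p,Rt=None,R0=None,p0=None):
    o=ctrl.get_obs();p0=o["ee_pos"] if p0 is None else p0;R0=R.from_euler("xyz",o["eef_rot"]).as_matrix() if R0 is None else R0
    print("shift units",(R0.T@(np.array(p)-p0)/.03).round(2),"turn units",(np.degrees(R.from_matrix(R0.T@Rt).as_rotvec())/10).round(2) if Rt is not None else "")
E
python3 - <<'E'
from g import *
c=pickle.load(open("top0.pkl","rb"))
P=cloud(c)
print("lamp",P[146:151,298:303].reshape(-1,3).mean(0), P[162,242],P[133,358])
for a in(-.46,0,.38):print(a,face(a,.052).round(4))
print("redtop",face(-.46,.08).round(4),"tip",face(.38,.011,.148).round(4))
p=face(-.46,.052+.11);print(p);go(p,RT)
E
```

```text
lamp [ 0.55468507 -0.00925588  0.47572604] [0.54558951 0.10514267 0.41515165] [ 0.61460683 -0.13653321  0.4137468 ]
-0.46 [0.5647 0.0326 0.218 ]
0 [ 0.5642 -0.0173  0.213 ]
0.38 [ 0.5791 -0.056   0.2164]
redtop [0.5527 0.0302 0.2432] tip [ 0.5684 -0.0725  0.1641]
[0.517398   0.02311284 0.31688451]
shift units [ 16.97 -15.15  -3.09] turn units [-0.05  2.6   0.18]
```

```bash
python3 -m inch '1 1 -1 -0.6 0 0 0;1 1 -1 -0.6 0 0 0;1 1 -1 -0.6 0 0 0;1 1 -1 -0.6 0 0 0;1 1 -1 -0.6 0 0 0;1 1 -1 -0.6 0 0 0;1 1 -1 -0.6 0 0 0;1 1 -1 -0.6 0 0 0;1 1 -1 -0.6 0 0 0' && python3 -m inch '1 0 0 0 0 0.9 0;1 0 0 0 0 0.9 0;1 0 0 0 0 0.8 0;1 0 0 0 0 0 0.18;1 0 0 0 0 0 0'
python3 - <<'E'
from g import *
print(ctrl.get_obs()["qpos"].round(2));go(face(-.46,.252),RT)
E
```

```text
time_s: 1.23
ee_pos: [0.3271, -0.2098, 0.3867]
eef_rot: [-3.141, 0.0, 0.23]
force: [0.7, -0.2, 1.1]
grip_width: 0.094
grip_force: 0.0
time_s: 1.85
ee_pos: [0.3266, -0.2113, 0.3864]
eef_rot: [-3.126, -0.451, 0.194]
force: [-0.7, 0.0, -0.3]
grip_width: 0.094
grip_force: 0.0
[-0.94 -0.31  1.82  0.42  1.46  0.43]
shift units [ 5.95 -6.4   2.56] turn units [-0.08  0.02 -0.02]
```

```bash
python3 -m inch '1 0.85 -0.9 0.35 0 0 0;1 0.85 -0.9 0.35 0 0 0;1 0.85 -0.9 0.35 0 0 0;1 0.85 -0.9 0.35 0 0 0;1 0.85 -0.9 0.35 0 0 0;1 0.85 -0.95 0.4 0 0 0;1 0.85 -0.95 0.4 0 0 0;1 0 0 1 0 0 0;1 0 0 1 0 0 0;1 0 0 0 0 0 0'
python3 - <<'E'
from g import *
go(face(-.46,.11),RT);go(face(-.46,.052),RT)
E
```

```text
time_s: 3.1
ee_pos: [0.504, 0.0226, 0.3426]
eef_rot: [-3.126, -0.449, 0.197]
force: [-0.7, -0.4, 0.7]
grip_width: 0.0941
grip_force: 0.0
shift units [0.03 0.11 2.69] turn units [-0.09  0.03 -0.  ]
shift units [0.04 0.14 4.63] turn units [-0.09  0.03 -0.  ]
```

```bash
python3 -m inch '1 0 0.1 0.8 -0.1 0 0;1 0 0 0.8 0 0 0;1 0 0 0.8 0 0 0;1 0 0 0.8 0 0 0;1 0 0 0.8 0 0 0;1 0 0 0.5 0 0 0;1 0 0 0 0 0 0'
python3 - <<'E'
from g import *
go(face(-.46,.052),RT)
a=camera("top")["img"][95:225,225:365];b=camera("side")["img"][165:295,220:360]
cv2.imwrite("pics/g1.png",cv2.resize(np.hstack([a,b]),None,fx=2.85,fy=2.85,interpolation=cv2.INTER_CUBIC))
E
```

```text
time_s: 3.98
ee_pos: [0.5627, 0.0305, 0.223]
eef_rot: [3.139, -0.453, 0.195]
force: [0.1, -0.8, 1.0]
grip_width: 0.0938
grip_force: 0.0
shift units [-0.   -0.05  0.19] turn units [ 0.02  0.01 -0.01]
```

View pics/g1.png

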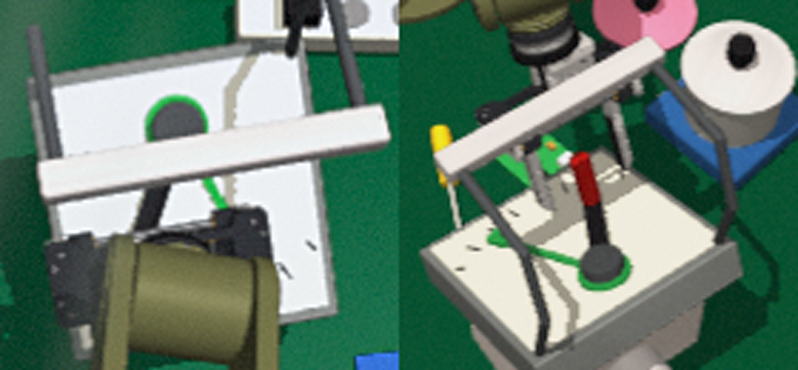

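The right view shows the red post (583,180) between the two fingers (540,180) and (620,150), and the fingertips are clear of the face. Closing lightly.

```bash
python3 -m inch '-1 0 0 0 0 0 0;-1 0 0 0 0 0 0;-1 0 0 0 0 0 0;-1 0 0 0 0 0 0;-1 0 0 0 0 0 0;-1 0 0 0 0 0 0;-1 0 0 0 0 0 0;-1 0 0 0 0 0 0' 10
python3 - <<'E'
from g import *
o=ctrl.get_obs();p=o["ee_pos"];d=p-PIV;e=np.array([d@UP,d@LF]);print(np.hypot(*e),np.arctan2(-e[1],-e[0]),d@N)
q=lambda a:np.array([-.11*np.cos(a),.11*np.sin(a)])
A=np.linspace(-.46,.38,9)
for i in range(1,9):print(A[i].round(3),((q(A[i])-q(A[i-1]))/.03).round(2))
E
```

```text
time_s: 5.08
ee_pos: [0.5622, 0.0306, 0.2228]
eef_rot: [3.14, -0.453, 0.195]
force: [-2.9, 2.6, 0.2]
grip_width: 0.0236
grip_force: 10.0
0.10976205350385441 -0.4461035428974822 0.057490471982440755
-0.355 [-0.15  0.35]
-0.25 [-0.11  0.37]
-0.145 [-0.08  0.38]
-0.04 [-0.04  0.38]
0.065 [0.   0.38]
0.17 [0.05 0.38]
0.275 [0.08 0.38]
0.38 [0.12 0.36]
```

```bash
python3 -m inch '-1 -0.15 0.35 0 0 0 0;-1 -0.11 0.37 0 0 0 0;-1 -0.08 0.38 0 0 0 0;-1 -0.04 0.38 0 0 0 0;-1 0 0.38 0 0 0 0;-1 0.05 0.38 0 0 0 0;-1 0.08 0.38 0 0 0 0;-1 0.1 0.27 0 0 0 0;-1 0 0 0 0 0 0'
python3 - <<'E'
from g import *
o=ctrl.get_obs();p=o["ee_pos"];d=p-PIV;e=np.array([d@UP,d@LF]);print(np.hypot(*e),np.arctan2(-e[1],-e[0]),d@N)
E
```

```text
time_s: 6.2
ee_pos: [0.5758, -0.0565, 0.2215]
eef_rot: [3.138, -0.454, 0.194]
force: [1.4, -2.0, 0.5]
grip_width: 0.0234
grip_force: 10.0
0.1107052562088775 0.37643117672724447 0.05802045946793026
```

```bash
python3 -m inch '1 0 0 0 0 0 0;1 0 0 0 0 0 0;1 0 0 0 0 0 0;1 0 0 -0.5 0 0 0;1 0 0 -1 0 0 0;1 0 0 -1 0 0 0;1 0 0 -1 0 0 0;1 -1 0 -1 0 0 0;1 -1 0 -1 0 0 0;1 -1 0 -1 0 0 0' && python3 -m inch '1 -1 0.6 -0.6 0 0 0;1 -1 0.6 0 0 0 0;1 -1 0.6 0 0 0 0;1 -1 0.6 0 0 0 0;1 0 0 0 0 0 0'
python3 - <<'E'
from g import *
t=camera("top");s=camera("side")
pickle.dump(t,open("top1.pkl","wb"));pickle.dump(s,open("side1.pkl","wb"))
a=t["img"][95:225,225:365];b=s["img"][175:305,220:360]
cv2.imwrite("pics/ta1.png",cv2.resize(a,None,fx=4,fy=4,interpolation=cv2.INTER_CUBIC))
cv2.imwrite("pics/sb1.png",cv2.resize(b,None,fx=4,fy=4,interpolation=cv2.INTER_CUBIC))
E
```

```text
time_s: 7.45
ee_pos: [0.4103, -0.0872, 0.3583]
eef_rot: [3.138, -0.454, 0.196]
force: [0.3, -0.3, -0.0]
grip_width: 0.094
grip_force: 0.0
time_s: 8.07
ee_pos: [0.311, -0.1812, 0.3209]
eef_rot: [3.139, -0.453, 0.192]
force: [0.1, -0.5, 0.0]
grip_width: 0.0944
grip_force: 0.0
```

View pics/ta1.png

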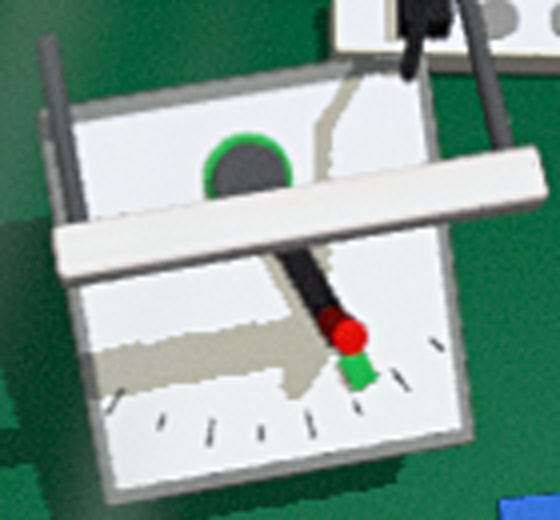

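View pics/sb1.png

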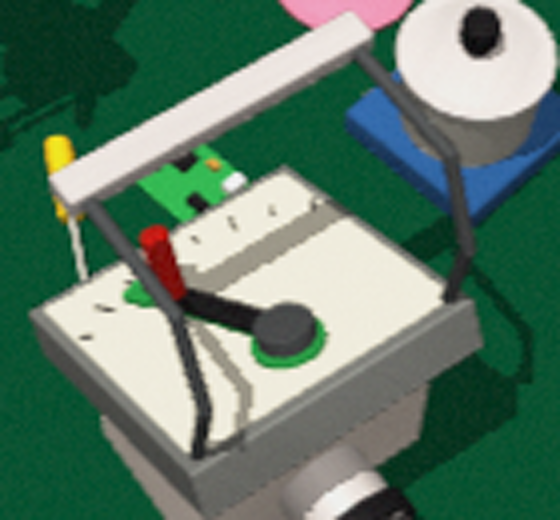

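Top crop: red post top (349,336), green block still (357,369), so the pointer is unmoved. Side crop: red top (154,236), block (137,293) partly hidden. Angle from fitted geometry:

Run:
```python
from g import *
off={"top":(225,95),"side":(220,175)}
obs={"top":dict(hub=(248,172),tip=(357.5,369),r0=(207,355),r1=(349,336)),"side":dict(hub=(285,320),tip=(137,293),r0=(254,182),r1=(154,235))}
H=dict(hub=.0218,tip=.011,r0=.08,r1=.08)
def proj(c,p):
    q=c["view"][:3,:3]@p+c["view"][:3,3];x,y=q[0]/q[2],q[1]/q[2];f=1+c["k1"]*(x*x+y*y);K=c["intrinsics"]
    return np.array([K[0,0]*x*f+K[0,2],K[1,1]*y*f+K[1,2]])
C={n:pickle.load(open(n+"0.pkl","rb")) for n in obs}
def pred(n,k,th):
    piv=PIV+th[3]*UP+th[4]*LF+th[5]*N
    a={"hub":0,"tip":th[0],"r0":th[1],"r1":th[2]}[k];r=dict(hub=0,tip=.148,r0=.11,r1=.11)[k]
    return piv+H[k]*N-r*np.cos(a)*UP-r*np.sin(a)*LF
def fit(n,ks=("hub","tip","r0","r1")):
    def f(th):
        e=[]
        for k in ks:
            u=np.array(obs[n][k]);px=np.array(off[n])+(u+.5)/4-.5
            e+=list((proj(C[n],pred(n,k,th))-px)*(.5 if k=="hub" else 1))
        return np.array(e+[th[5]/.002])
    s=least_squares(f,[.37,-.45,.37,0,0,0]);return s
for n in obs:
    s=fit(n);print(n,s.x.round(4),"res",s.fun.round(2),"lever-setpoint",(s.x[2]-s.x[0]).round(4))
# arm direction vs pointer direction quick look in top: line hub->tip extrapolated
# green & shadow check: masks of green block, top
for tag in("0","1"):
    c=pickle.load(open(f"top{tag}.pkl","rb"));P=cloud(c);h,s,v=masks(c,P)
    m=(h>50)&(h<80)&(s>150)&(v>120);m[:182]=0;m[200:]=0;m[:,:300]=0;m[:,330:]=0
    y,x=np.nonzero(m);print("tip mask",tag,len(x),x.mean().round(2),y.mean().round(2),"bottom rows",x[y>=186].mean().round(2),(y>=186).sum())
    r=((h<6)|(h>174))&(s>200)&(v>190)
    r[:170]=0;r[200:]=0;r[:,:260]=0;r[:,330:]=0;y,x=np.nonzero(r);print("red top",x.mean().round(2),y.mean().round(2),len(x))
```

```text
top [ 3.702e-01 -4.634e-01  3.723e-01 -1.600e-03  1.200e-03  1.000e-04] res [ 0.15  0.66 -0.12 -0.2   0.04 -0.13 -0.   -0.01  0.04] lever-setpoint 0.0021
side [ 0.3998 -0.4746  0.3845 -0.0024 -0.0014 -0.    ] res [-0.03  0.44  0.22  0.21 -0.08 -0.34 -0.12 -0.12 -0.02] lever-setpoint -0.0153
tip mask 0 54 313.98 186.72 bottom rows 314.46 35
red top 276.3 183.7 43
tip mask 1 47 314.17 187.28 bottom rows 314.46 35
red top 311.94 178.7 47
```

Lever is within about 0.01 rad of the set-point in both views, and the pointer hasn't shifted. Now the lid: level the tool and move over the knob.

```bash
python3 -m inch '1 0 0 0 0 -0.9 0;1 0 0 0 0 -0.9 0;1 0 0 0 0 -0.8 0;1 0 0 0 0 0 0'
python3 - <<'E'
from g import *
RD=np.array([[np.cos(.195),np.sin(.195),0],[np.sin(.195),-np.cos(.195),0],[0,0,-1]])
go([.437,.2993,.27],RD)
E
```

```text
time_s: 8.68
ee_pos: [0.3138, -0.1792, 0.321]
eef_rot: [3.14, -0.0, 0.198]
force: [-0.0, 1.1, 0.4]
grip_width: 0.0938
grip_force: 0.0
shift units [  7.16 -14.83   1.67] turn units [ 0.01 -0.    0.02]
```

```bash
python3 -m inch '1 0 -1 0 0 0 0;1 0.4 -1 0 0 0 0;1 0.4 -1 0 0 0 0;1 0.5 -1 0 0 0 0;1 0.5 -1 0 0 0 0;1 0.5 -1 0 0 0 0;1 0.5 -1 0 0 0 0;1 0.5 -1 0 0 0 0;1 0.5 -1 0 0 0 0;1 0.5 -1 0 0 0 0' && python3 -m inch '1 0.6 -1 0.2 0 0 0;1 0.6 -1 0.2 0 0 0;1 0.6 -1 0.4 0 0 0;1 0.6 -1 0.4 0 0 0;1 0.5 -0.8 0.4 0 0 0;1 0 0 0 0 0 0'
python3 - <<'E'
from g import *
go([.437,.2993,.159]);print(ctrl.get_obs()["qpos"].round(2))
E
```

```text
time_s: 9.93
ee_pos: [0.381, 0.1403, 0.3208]
eef_rot: [-3.141, -0.003, 0.194]
force: [0.0, -0.1, 0.1]
grip_width: 0.0942
grip_force: 0.0
time_s: 10.68
ee_pos: [0.4384, 0.2977, 0.2712]
eef_rot: [-3.141, 0.001, 0.195]
force: [0.0, -0.3, 0.0]
grip_width: 0.0937
grip_force: 0.0
shift units [-0.03 -0.06  3.74] turn units 
[0.53 0.22 1.51 0.   1.41 1.9 ]
```

```bash
python3 -m inch '1 0 -0.05 0.8 0 0 0;1 0 0 0.8 0 0 0;1 0 0 0.8 0 0 0;1 0 0 0.8 0 0 0;1 0 0 0.5 0 0 0;1 0 0 0 0 0 0' && python3 -m inch '-1 0 0 0 0 0 0;-1 0 0 0 0 0 0;-1 0 0 0 0 0 0;-1 0 0 0 0 0 0;-1 0 0 0 0 0 0;-1 0 0 0 0 0 0;-1 0 0 0 0 0 0' 30
```

```text
time_s: 11.42
ee_pos: [0.4383, 0.2976, 0.161]
eef_rot: [3.14, 0.001, 0.193]
force: [0.2, 0.0, 0.4]
grip_width: 0.0938
grip_force: 0.0
time_s: 12.3
ee_pos: [0.4384, 0.2981, 0.1609]
eef_rot: [3.14, 0.0, 0.194]
force: [-0.2, 0.7, 0.4]
grip_width: 0.0354
grip_force: 30.0
```

Knob is held (35 mm opening, 30 N). Lift straight up slowly.

```bash
python3 -m inch '-1 0 0 -0.2 0 0 0;-1 0 0 -0.3 0 0 0;-1 0 0 -0.5 0 0 0;-1 0 0 -0.8 0 0 0;-1 0 0 -0.8 0 0 0;-1 0 0 -0.8 0 0 0;-1 0 0 -0.8 0 0 0;-1 0 0 -0.6 0 0 0;-1 0 0 0 0 0 0'
python3 - <<'E'
from g import *
cv2.imwrite("pics/lift.png",camera("side")["img"])
go([.4205,-.307,.309])
E
```

```text
time_s: 13.42
ee_pos: [0.4386, 0.2985, 0.3067]
eef_rot: [3.141, -0.003, 0.194]
force: [-0.5, 0.3, -2.6]
grip_width: 0.0355
grip_force: 30.0
shift units [-4.47 19.69 -0.09] turn units
```

View pics/lift.png

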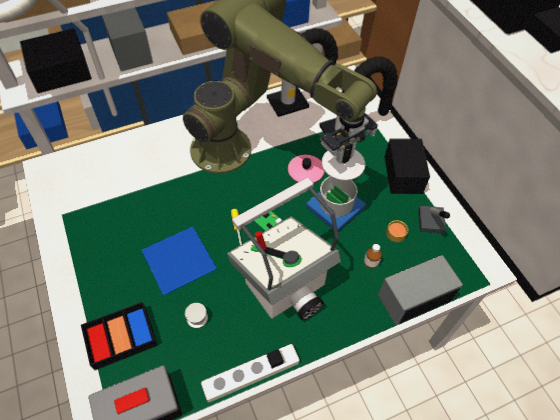

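The lid hangs level at (345,160) and the pot is open. Carry it around the front to the mat.

```bash
python3 -m inch '-1 -0.4 0.3 0 0 0 0;-1 -0.6 0.6 0 0 0 0;-1 -0.6 0.9 0 0 0 0;-1 -0.6 0.9 0 0 0 0;-1 -0.6 0.9 0 0 0 0;-1 -0.6 0.9 0 0 0 0;-1 -0.5 0.9 0 0 0 0;-1 -0.4 0.9 0 0 0 0;-1 -0.2 0.9 0 0 0 0;-1 0 0.9 0 0 0 0' && python3 -m inch '-1 0 0.9 0 0 0 0;-1 0 0.9 0 0 0 0;-1 0 0.9 0 0 0 0;-1 0 0.9 0 0 0 0;-1 0 0.9 0 0 0 0;-1 0 0.9 0 0 0 0;-1 0 0.9 0 0 0 0;-1 0 0.9 0 0 0 0;-1 0 0.9 0 0 0 0;-1 0 0.9 0 0 0 0' && python3 -m inch '-1 0 0.9 0 0 0 0;-1 0 0.9 0 0 0 0;-1 0 0.6 0 0 0 0;-1 0 0.2 0 0 0 0;-1 0 0 0 0 0 0;-1 0 0 0 0 0 0'
python3 - <<'E'
from g import *
go([.4205,-.307,.0549])
E
```

```text
time_s: 14.72
ee_pos: [0.3523, 0.033, 0.3049]
eef_rot: [3.14, 0.001, 0.194]
force: [0.2, 0.2, -2.5]
grip_width: 0.0358
grip_force: 30.0
time_s: 15.98
ee_pos: [0.4046, -0.2318, 0.3051]
eef_rot: [3.141, 0.001, 0.194]
force: [0.1, 1.0, -2.6]
grip_width: 0.0354
grip_force: 30.0
time_s: 16.73
ee_pos: [0.4198, -0.307, 0.3062]
eef_rot: [3.14, 0.0, 0.194]
force: [-0.7, -0.0, -1.5]
grip_width: 0.0355
grip_force: 30.0
shift units [ 0.02 -0.01  8.38] turn units
```

```bash
python3 -m inch '-1 0 0 0.5 0 0 0;-1 0 0 1 0 0 0;-1 0 0 1 0 0 0;-1 0 0 1 0 0 0;-1 0 0 1 0 0 0;-1 0 0 1 0 0 0;-1 0 0 1 0 0 0;-1 0 0 0.8 0 0 0;-1 0 0 0.5 0 0 0;-1 0 0 0.2 0 0 0' && python3 -m inch '-1 0 0 0.1 0 0 0;-1 0 0 0.05 0 0 0;-1 0 0 0 0 0 0;-1 0 0 0 0 0 0'
```

```text
time_s: 17.98
ee_pos: [0.4196, -0.3077, 0.0653]
eef_rot: [3.14, 0.001, 0.194]
force: [0.5, 1.1, -2.4]
grip_width: 0.0355
grip_force: 30.0
time_s: 18.48
ee_pos: [0.42, -0.3081, 0.0619]
eef_rot: [3.139, -0.0, 0.194]
force: [-0.3, 0.6, -0.9]
grip_width: 0.0357
grip_force: 30.0
```

```bash
python3 -m inch '-1 0 0 0.1 0 0 0;-1 0 0 0.05 0 0 0;-1 0 0 0 0 0 0;-1 0 0 0 0 0 0' && python3 -m inch '-1 0 0 0.04 0 0 0;-1 0 0 0 0 0 0;-1 0 0 0 0 0 0'
```

```text
time_s: 18.98
ee_pos: [0.4199, -0.3081, 0.0571]
eef_rot: [3.14, 0.0, 0.194]
force: [-0.8, 0.5, -1.3]
grip_width: 0.0355
grip_force: 30.0
time_s: 19.35
ee_pos: [0.4199, -0.3081, 0.0559]
eef_rot: [3.14, 0.0, 0.194]
force: [0.5, -0.4, -2.0]
grip_width: 0.036
grip_force: 30.0
```

```bash
python3 -m inch '-1 0 0 0.03 0 0 0;-1 0 0 0 0 0 0;-1 0 0 0 0 0 0'
```

```text
time_s: 19.73
ee_pos: [0.4199, -0.3081, 0.055]
eef_rot: [3.14, 0.0, 0.194]
force: [-0.6, -0.1, -2.4]
grip_width: 0.0356
grip_force: 30.0
```

Not in contact yet; continue in 1 mm steps.

```bash
python3 -m inch '-1 0 0 0.03 0 0 0;-1 0 0 0 0 0 0;-1 0 0 0 0 0 0'; python3 -m inch '-1 0 0 0.03 0 0 0;-1 0 0 0 0 0 0;-1 0 0 0 0 0 0'
```

```text
time_s: 20.1
ee_pos: [0.4199, -0.3081, 0.0547]
eef_rot: [3.139, 0.0, 0.194]
force: [-3.7, 2.2, 7.3]
grip_width: 0.0353
grip_force: 30.0
time_s: 20.48
ee_pos: [0.42, -0.3081, 0.0547]
eef_rot: [3.139, -0.0, 0.194]
force: [-8.0, 6.2, 19.5]
grip_width: 0.0352
grip_force: 30.0
```

Contact at 0.0547, as predicted (0.0549). Ease off the press, release and retreat.

```bash
python3 -m inch '-1 0 0 -0.03 0 0 0;-1 0 0 0 0 0 0;1 0 0 0 0 0 0;1 0 0 0 0 0 0;1 0 0 0 0 0 0;1 0 0 0 0 0 0' && python3 -m inch '1 0 0 -0.3 0 0 0;1 0 0 -0.8 0 0 0;1 0 0 -1 0 0 0;1 0 0 -1 0 0 0;1 0 0 -1 0 0 0;1 0 0 -1 0 0 0;1 -1 0.8 0 0 0 0;1 -1 0.9 0 0 0 0;1 -1 0.9 0 0 0 0;1 0 0.9 0 0 0 0' && python3 -m inch '1 0 1 0 0 0 0;1 0 1 0 0 0 0;1 -1 1 0 0 0 0;1 -1 1 0 0 0 0;1 0 0 0 0 0 0'
python3 - <<'E'
from g import *
t=camera("top");s=camera("side");cv2.imwrite("pics/end.png",t["img"])
for n,c in(("t",t),("s",s)):
    P=cloud(c);m=(P[...,0]>.3)&(P[...,0]<.54)&(P[...,1]>-.42)&(P[...,1]<-.19)&(P[...,2]>.013)&(P[...,2]<.075)
    print(n,cv2.minEnclosingCircle(P[m&(P[...,2]<.035)][:,:2].astype(np.float32)),"max z",P[m][:,2].max(),"plate z",np.median(P[m&(P[...,2]<.035)][:,2]))
E
```

```text
time_s: 21.22
ee_pos: [0.4199, -0.3081, 0.054]
eef_rot: [3.14, 0.0, 0.194]
force: [-0.1, 0.7, 0.2]
grip_width: 0.0724
grip_force: 0.0
time_s: 22.48
ee_pos: [0.3503, -0.4295, 0.2083]
eef_rot: [3.139, -0.0, 0.192]
force: [0.3, -0.0, 1.0]
grip_width: 0.0942
grip_force: 0.0
time_s: 23.1
ee_pos: [0.3142, -0.5591, 0.2076]
eef_rot: [3.14, 0.0, 0.191]
force: [0.8, -0.8, 0.6]
grip_width: 0.0942
grip_force: 0.0
t ((0.4218928813934326, -0.29762983322143555), 0.1066201701760292) max z 0.07246976925991033 plate z 0.023360145779028896
s ((0.41427740454673767, -0.30154651403427124), 0.13516467809677124) max z 0.07490902066690319 plate z 0.022017753113508398
```

View pics/end.png

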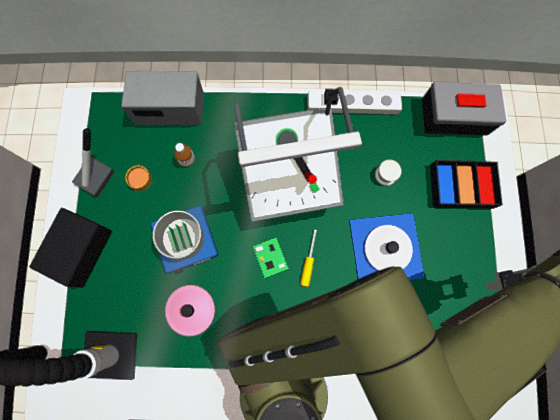

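The lid lies knob up at (389,247), wholly on the blue mat. The pot is open, the lever sits over the green pointer at (312,180), and the bystanders haven't moved. Handing in.

```bash
python3 -c "
from station import ticket
print(ticket.hand_in())"
```

```text
the job is handed in; nothing more can be done
None
```

The job is handed in: with the lid still on, I lined the lever up with the green pointer (within about 0.015 rad by camera, pointer unmoved), then laid the lid knob up wholly on the blue mat, in about 23 s, with the other things left in place.

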